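Lay the second course of a timber-brick sample wall in half bond

TASK

Carry on the second course of the little timber-brick wall, groove over tongue, in half bond: first lay the full-length brick next to the glued half brick so that it sits centrally over the joint of the course below, then close the course with the loose half brick, its outer end flush with the end of the wall. Set both down gently without letting them drop, fully seated, leaving a narrow gap at each joint as in the course below, and leave the three-quarter brick and everything else on the bench where it is.

Things in the scene. Friction and masses are not known exactly. Their poses are not given: they have to be found in the camera images.
- wall_top (a point): Point on the fixed sample wall, over the joint in the middle of its first course, at the level of the flat shoulders the next course rests on (63 mm above the bench; the tongue stands 9 mm higher). x along the wall, away from the glued half brick; y across, z up. Seated, the full brick's mid point is at x = 0, the closing half brick's at x = 109.5 mm, both at y = 0, z = 27 mm.
- full_mid (a point): Loose full timber brick, 140 mm long, 50 mm wide, 54 mm high: a 45 mm body with a half-round tongue (18 mm wide, 9 mm high) along its whole top and a groove (24 mm wide, 11 mm deep: 3 mm play each side) along its underside, 0.19 kg. It stands on the bench, tongue up. The point is at its centre, half-way up (27 mm above its underside). x runs along its length, y across its 50 mm width, z up (the tongue side).
- half_mid (a point): Loose half timber brick, 67 mm long, same profile as the full brick, 0.09 kg, tongue up. The point is at its centre, half-way up (27 mm above its underside). x runs along its length, y across its 50 mm width, z up (the tongue side).
- threequarter_mid (a point): Three-quarter timber brick, 105 mm long, same profile: not wanted, to be left alone. The point is at its centre, half-way up (27 mm above its underside). x runs along its length, y across its 50 mm width, z up (the tongue side).
- full: The full brick as a body; origin at the centre of its underside.
- half: The half brick as a body; origin at the centre of its underside.
- wall: The fixed wall: plywood base 320 x 90 x 18 mm, a first course of two full bricks end to end (286 mm over all, 50 mm wide, 6 mm gap), and a half brick glued on top at one end, covering x = -143 to -76 mm; the wall's open end is at x = +143 mm. Origin at the centre of the base's underside, axes as for wall_top.
- blank: Bystander: plain wooden block 68 x 50 x 45 mm without tongue or groove; origin at the centre of its underside.
- glue: Bystander: white glue bottle, 60 mm in diameter, 170 mm high; origin at the centre of its underside.
- mallet: Bystander: wooden mallet; head 70 x 120 x 55 mm centred 110 mm along x, handle towards -x to -135 mm; origin on the bench.
- tape: Bystander: black tape measure, 70 x 35 x 65 mm; origin at the centre of its underside.
- driver: Bystander: screwdriver, 220 mm long, lying along its x axis.
Not all that is in view belongs to the job. What is shaped like the half but blue or purple is not meant.

How it is judged:
On the way, in this order (a step that is already met when the one before it is completed fails the run):
1. the full brick sits over the tongue, centred on the joint below (x of full_mid in the frame of wall_top between -0.007 and 0.007 m and y of full_mid in the frame of wall_top between -0.005 and 0.005 m and z of full_mid in the frame of wall_top between 0.024 and 0.03 m and angle between full_mid's own z axis and vertical below 0.07 rad and angle between the x axis of full_mid and the x axis of wall_top, either way round below 0.07 rad), for 0.2 s.
2. the half brick closes the course at the open end, with the full brick still in place (all of step 1 and x of half_mid in the frame of wall_top between 0.1025 and 0.1165 m and y of half_mid in the frame of wall_top between -0.005 and 0.005 m and z of half_mid in the frame of wall_top between 0.024 and 0.03 m and angle between half_mid's own z axis and vertical below 0.07 rad and angle between the x axis of half_mid and the x axis of wall_top, either way round below 0.07 rad), for 0.2 s.
At the end, for the whole second after the job is handed in: Full brick seated on the first course, centred over its joint, and half brick seated next to it with its outer end flush with the wall's open end: each within 7 mm along the wall, 5 mm across, 3 mm in height, upright and parallel to the wall within 0.07 rad, at rest (all of step 2 and linear speed of each of full, half below 0.02 m/s); the robot touches nothing.
It fails at once if a brick is let fall (moving faster than 0.45 m/s while the fingers do not hold it, as after a fall of 10 mm) ((linear speed of full above 0.45 m/s and contact force between full and the fingers below 0.3 N) or (linear speed of half above 0.45 m/s and contact force between half and the fingers below 0.3 N)).
It fails at once if a brick is driven onto the wall (more than 60 N) (contact force between any of full, half and wall above 60 N).
It fails at once if the three-quarter brick moved more than 20 mm, or another loose thing on the bench more than 30 mm (distance of threequarter_mid from where it was at the start of the episode above 0.02 m or distance of any of blank, glue, mallet, tape, driver from where it was at the start of the episode above 0.03 m).
It also fails if it takes over 58 s, if anything falls off the work surface, if the arm or the gripper's body presses on something with over 40 N, if the wrist force passes 120 N, or if a joint passes its speed limit or range.

ROBOT

A 7-joint arm with a two-finger parallel gripper is mounted at the origin on the work surface. World frame = base frame: x ahead of the robot, y to its left, z up, the work surface at z = 0. Lengths are in m, angles in rad, forces in N, time in s.
With the tool pointing down it reaches from about 0.4 to 0.875 m from the base axis. Payload 19.3 kg.
Tool frame: the origin (TCP) lies midway between the tips of the shut fingers; the grasp point (between the pads) lies 19 mm behind it; z points along the fingers, y is the direction in which the jaws open and shut (so a half turn about z gives the same grasp; the last joint's range is limited). The gripper opens to 85 mm and grips with 20 to 120 N. Pads are 22 mm wide; open, the fingers measure 114 mm over their backs; the gripper's body (76 mm by 85 mm) begins 54 mm behind the grasp point. The pads swing forward as they close: fully open they stand 13 mm farther back than shut.
Start: joints at [1.171, 0.521, -0.036, 1.599, 0.021, 1.021, -0.113], TCP at [0.202, -0.591, 0.231] pointing down, gripper open.
Joint ranges: [-2.91, 2.91], [-0.3, 2.13], [-1.5, 1.42], [0.17, 2.43], [-1.26, 4.41], [0.16, 1.93], [-2.52, 2.52]. Speed limits (rad/s): [1.89, 1.89, 2.39, 2.39, 3.01, 3.01, 3.01].

INTERFACE

Orientations are given as [roll, pitch, yaw] about the fixed x, y, z axes, in that order (R = Rz(yaw) Ry(pitch) Rx(roll)).
In Python, from workcell import bot, optics gives the robot as it stands.
- The arm moves only by the tool drive_tool, never from a script. Its argument "rows" is one flat list of numbers, 4 for each row, row after row: the shift along the tool's x, y, z in mm, then the turn about the tool's z in rad. A call has exactly 10 rows; each row is the pose to reach, as a shift and turn from the pose commanded when the call began, along the tool's axes at that moment; what a row does not reach only later rows make up. A row lasts 1/8 s, in which the tool goes at most 62.5 mm and 10.7 degrees, less where a joint would pass 70% of its speed; a pose out of reach is approached as far as the arm can. A call with a gripper value outside its range is refused whole. "jaw" is the opening, from 0 (shut) to 1 (fully open), set as the call begins (left out, the last holds). The fingers move at their own pace and stop on an object; "squeeze" is the grip in N (left out, the last holds). Time passes only in rows, so rows that repeat a pose let the fingers close, or fill a call up. It gives the time, the measured TCP pose, the force and the opening at its end, in the units of the state.
- bot.observe(): the state, without advancing time (a new reading comes with each control period).
- optics.grab_frame(name): name is "scene" or "top" or "wrist"; returns a dict with "pixels" (400x640x3 uint8, red, green, blue), "z_map" (400x640 float32, m along the optical axis (not along the pixel's ray), 0 where there is no reading), "camera_matrix" (3x3 intrinsics, pixels), "dist_coeffs" ([k1, k2, p1, p2, k3] as OpenCV has them; the pictures are not rectified), "rvec" (rotation vector, rad) and "tvec" (3), from world to camera coordinates, as OpenCV has them. Camera axes: x right, y down, z forward; pixel columns grow to the right and rows downward; lengths in m; the calibration is good to about 2 mm. A picture is of the moment at which its call begins.
- bot.job_done(): hands the job in, once; it reports no verdict.
The state is a dict: "clock": time; "qpos": joint angles; "qd": joint speeds; "joint_efforts": joint torques, N m; "position": TCP position; "tool_rot": TCP orientation; "force": force on the tool from outside, world axes, zero at the start; "moment": the same for the moment, N m; "grip_width": finger opening in m.
Only numpy, scipy, OpenCV 4.12 (cv2) and the standard library are available. Lean on these libraries where they do the work, as an engineer would, in place of code of your own. Each camera call takes 0.05 s, during which the arm holds its last target. There are 200 camera calls.

## Working session

There is one attempt and no reset: what is moved stays moved. The work goes in short steps, Python scripts to look and compute and a tool call to move; the robot and the scene stay as the last step left them, time stands still between calls to the robot, and variables do not carry over. Pictures are saved under pics/ and viewed, about 8 in all and at most 12, crops included, and the job is handed in when it is done.

Besides the shell and the picture viewer there is one more tool, called after "Request:" as name(argument=value, ...) on one line, values as JSON. drive_tool: Moves the arm, as the interface text tells. Its arguments: {"type":"object","properties":{"rows":{"type":"array"},"jaw":{"type":"number"},"squeeze":{"type":"number"}},"required":["rows"]}

```bash
mkdir -p pics; cat > h.py <<'E'
import numpy as np, cv2
from scipy.spatial.transform import Rotation as Ro
from workcell import bot, optics
def grab(n,save=None):
    f=optics.grab_frame(n)
    if save: cv2.imwrite(f'pics/{save}.png',f['pixels'][:,:,::-1])
    return f
def cloud(f):
    K,d=f['camera_matrix'],f['dist_coeffs']
    v,u=np.mgrid[0:400,0:640]
    p=cv2.undistortPoints(np.stack([u,v],-1).reshape(-1,1,2).astype(float),np.array(K),np.array(d)).reshape(400,640,2)
    z=f['z_map'][...,None]
    c=np.concatenate([p*z,z],-1)
    R=cv2.Rodrigues(np.array(f['rvec'],float))[0]
    w=(c-np.array(f['tvec']).reshape(3))@R
    w[f['z_map']==0]=np.nan
    return w
E
python3 - <<'E'
from h import *
for n in ('top','scene'):
    f=grab(n,n+'1'); w=cloud(f); np.savez(n+'1.npz',w=w,p=f['pixels'])
    R=cv2.Rodrigues(np.array(f['rvec'],float))[0]; print(n,-R.T@np.array(f['tvec']).reshape(3))
print(bot.observe())
E
```

```text
top [0.29711876 0.06327588 1.34476946]
scene [ 1.40371557 -0.42516435  0.66338462]
{'clock': 0.1, 'qpos': array([ 1.17080641,  0.52196548, -0.03629231,  1.59992731,  0.02118185,
        1.02106446, -0.1128226 ]), 'qd': array([ 0.00021641, -0.00176924, -0.00095678, -0.00033063,  0.00143721,
       -0.00056862,  0.00126217]), 'joint_efforts': array([ 4.11767323e-03, -9.28501296e+01,  1.98452443e+00, -3.70538092e+01,
        1.81842840e-02,  5.46511175e-03,  8.57281930e-05]), 'position': array([ 0.20226708, -0.59106879,  0.23078525]), 'tool_rot': array([-3.14061471e+00,  6.85130722e-05,  3.29715998e-01]), 'force': array([ 0.68963793,  0.57083082, -0.59694156]), 'moment': array([ 0.02755284, -0.00910195,  0.03898255]), 'grip_width': 0.08560967618842717}
```

View pics/top1.png

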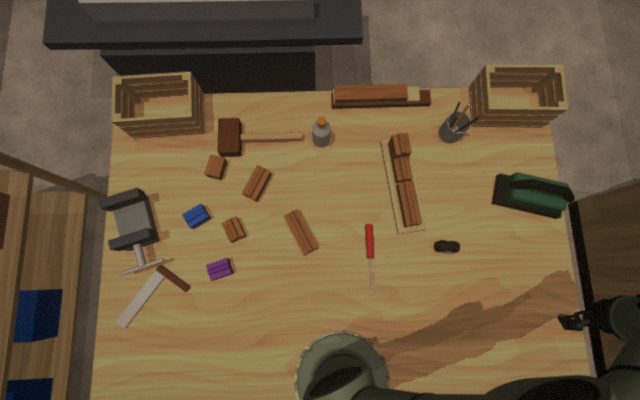

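View pics/scene1.png

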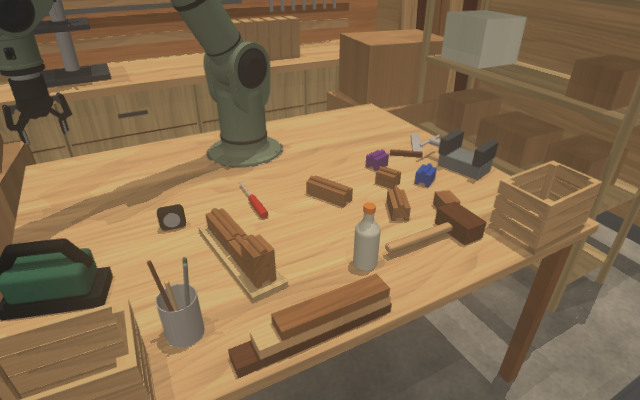

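Top view. Brown brick-like candidates:
- (301,232): long, probably the full brick.
- (257,183): medium, probably the three-quarter.
- (234,229): short with a tongue, probably the half.
- (215,167): short and plain, probably the blank.
- Blue at (196,216) and purple at (219,269): decoys.

The wall runs from (400,140) to (410,228), with the glued half at (400,145). I'll measure these and check them in a crop.

```bash
cat >> h.py <<'E'
def rect(P):
    (c,s,a)=cv2.minAreaRect((P[:,:2]*1000).astype(np.float32))
    if s[0]<s[1]: s=s[::-1]; a+=90
    return np.round(c,1),np.round(s,1),round((a+90)%180-90,2)
E
python3 - <<'E'
from h import *
for n in ('top',):
    d=np.load(n+'1.npz'); w=d['w']; 
    print('bench z', np.nanmedian(w[240:300,250:330,2]))
    for nm,(u,v) in dict(full=(301,232),tq=(257,183),half=(234,229),blank=(215,167),blue=(196,216),pur=(219,269)).items():
        m=(w[...,2]>0.03); m=m.astype(np.uint8)
        k,l=cv2.connectedComponents(m); 
        P=w[(l==l[v,u])]; print(nm,len(P),rect(P), 'z',np.percentile(P[:,2],[10,50,95]).round(4))
    W=w[130:235,375:430].reshape(-1,3)
    for lo,hi in ((.008,.03),(.05,.2),(.095,.2)):
        P=W[(W[:,2]>lo)&(W[:,2]<hi)]; print('wall',lo,len(P),rect(P),np.percentile(P[:,2],[10,50,95]).round(4))
p=cv2.imread('pics/top1.png')
cv2.imwrite('pics/crop1.png',cv2.resize(p[120:290,180:435],None,fx=3,fy=3,interpolation=cv2.INTER_CUBIC))
E
```

```text
bench z 0.0005528722176836626
full 703 (array([449.4, 117.8]), array([139.5,  49.8]), 26.31) z [0.0423 0.0466 0.0556]
tq 524 (array([613.3, 257.3]), array([105.9,  51.4]), -27.21) z [0.0416 0.0464 0.055 ]
half 358 (array([463.7, 330.8]), array([67.8, 50.2]), 24.33) z [0.0413 0.0467 0.0555]
blank 347 (array([672.3, 392.7]), array([71.2, 52.1]), -14.98) z [0.0397 0.0444 0.0489]
blue 362 (array([509.4, 449.4]), array([66.7, 51.7]), -59.25) z [0.0408 0.0465 0.0555]
pur 380 (array([341. , 371.1]), array([67.8, 49.7]), -72.56) z [0.0418 0.047  0.0562]
wall 0.008 1016 (array([ 607.6, -225.1]), array([340. , 151.8]), -1.27) [0.0136 0.0177 0.0234]
wall 0.05 1564 (array([ 602.1, -220.3]), array([287.9,  52. ]), 6.91) [0.0598 0.0667 0.114 ]
wall 0.095 367 (array([ 710.5, -207.2]), array([69.7, 51.8]), 6.57) [0.1044 0.1092 0.1179]
```

View pics/crop1.png

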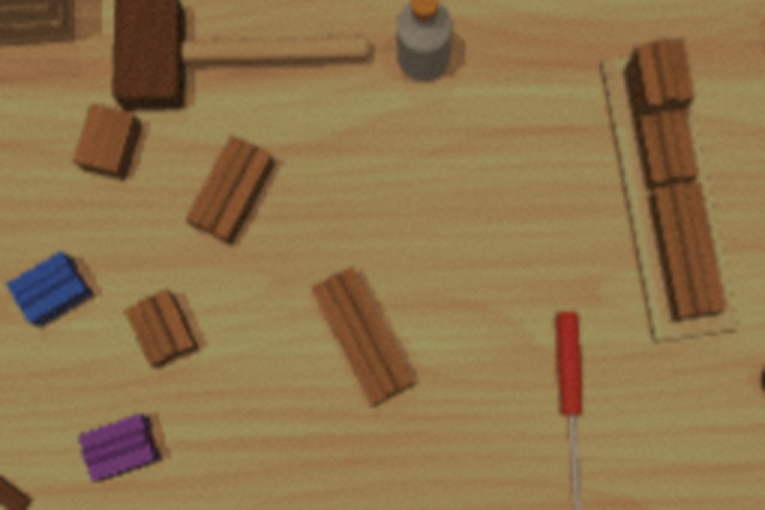

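The crop confirms the choice. At crop pixels, the full brick is at (364,335), with a tongue and 139.5 mm long. The half is at (163,328), tongued, brown and 68 mm long. The three-quarter is at (230,190) and the plain blank at (108,140). The wall's glued half is at (662,75) and its joint at (670,183). First I'll go over the wall for a wrist view.

Request:
drive_tool(rows=[51, -26, -4, 0.03, 102, -52, -8, 0.06, 153, -78, -12, 0.09, 204, -104, -16, 0.12, 255, -130, -20, 0.15, 306, -157, -26, 0.18, 357, -183, -32, 0.2, 408, -209, -36, 0.21, 459, -235, -39, 0.21, 459, -235, -39, 0.21], jaw=1, squeeze=50)

```text
clock: 1.35
position: [0.5631, -0.2159, 0.2698]
tool_rot: [-3.14, -0.001, 0.126]
force: [-0.3, -1.4, 0.2]
grip_width: 0.0853
```

```bash
python3 - <<'E'
from h import *
s=bot.observe(); print(s['clock'],s['position'],s['tool_rot'])
f=grab('wrist','w1'); w=cloud(f); np.savez('w1.npz',w=w)
R=cv2.Rodrigues(np.array(f['rvec'],float))[0]; print(-R.T@np.array(f['tvec']).reshape(3),R[2])
W=w.reshape(-1,3); W=W[(np.abs(W[:,1]+.22)<.1)&(W[:,0]>.4)&(W[:,0]<.8)]
for lo,hi in ((.04,.066),(.05,.09),(.066,.09),(.095,.2)):
    P=W[(W[:,2]>lo)&(W[:,2]<hi)]
    if len(P): print('wall',lo,len(P),rect(P),np.percentile(P[:,2],[10,50,95]).round(4))
E
```

```text
1.35 [ 0.56312031 -0.21587677  0.26983936] [-3.13973914e+00 -6.61344377e-04  1.26009286e-01]
[ 0.63840303 -0.20662106  0.41313449] [-0.2928194  -0.03583108 -0.95549617]
wall 0.04 5861 (array([ 533.4, -240.6]), array([299.5,  83. ]), 16.41) [0.0624 0.0635 0.0649]
wall 0.05 8937 (array([ 533.8, -240.5]), array([300.4,  83. ]), 16.41) [0.0627 0.0641 0.0729]
wall 0.066 3160 (array([ 570.7, -229. ]), array([218.2,  48.5]), 6.88) [0.0681 0.0714 0.0736]
wall 0.095 3384 (array([ 700.3, -213.5]), array([49.2, 44.3]), -83.05) [0.1076 0.1091 0.1177]
```

View pics/w1.png

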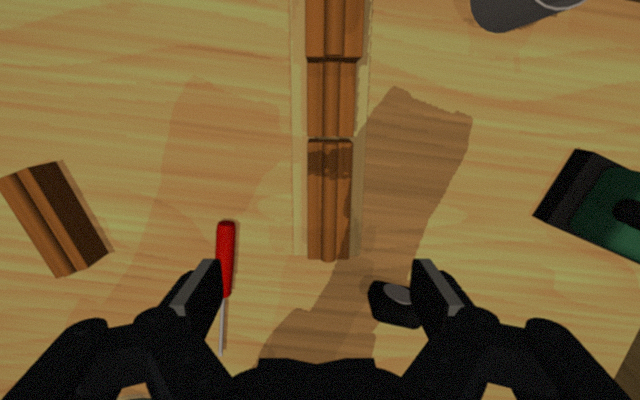

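```bash
python3 - <<'E'
from h import *
w=np.load('w1.npz')['w']
m=(w[...,2]>.057)&(w[...,2]<.08)
k,l=cv2.connectedComponents(m.astype(np.uint8)); 
P=np.vstack([w[(l==l[v,u])] for u,v in ((318,220),(318,100)) if l[v,u]]) if l[220,318]!=l[100,318] else w[l==l[220,318]]
print(len(P),rect(P))
r=rect(P); 
for a in (6.6,6.8,7.0,7.2):
    t=np.deg2rad(180+a); ex=np.array([np.cos(t),np.sin(t)]); ey=np.array([-ex[1],ex[0]])
    c=P[:,:2]*1000; X=c@ex; Y=c@ey
    sh=(P[:,2]<.066)
    xs=np.arange(X.min()+5,X.max()-5,15); lo=[np.percentile(Y[(X>x)&(X<x+15)],1.5) for x in xs]; hi=[np.percentile(Y[(X>x)&(X<x+15)],98.5) for x in xs]
    mid=(np.array(lo)+hi)/2
    print(a,'X',np.percentile(X,[.3,99.7]),'Ymid',np.round(mid,1),np.round(np.array(hi)-lo,1)[:6])
G=w[(w[...,2]>.1)&(w[...,2]<.13)][:,:2]*1000
t=np.deg2rad(186.9); ex=np.array([np.cos(t),np.sin(t)]); ey=np.array([-ex[1],ex[0]])
G=G[np.abs(G[:,0]-700)<40]; print('glued end X',np.percentile(G@ex,99.5),'Y',np.percentile(G@ey,[1,99]))
for c in ((602.1,-220.3),): print('top-based centre X,Y',np.dot(c,ex),np.dot(c,ey))
# joint gap
X=P[:,:2]@ex*1000; h,e=np.histogram(X,bins=np.arange(X.min(),X.max(),2)); i=np.argsort(h[5:-5])[:5]+5; print('gap bins',e[i],h[i],np.median(h))
E
```

```text
8761 (array([ 570.7, -229.6]), array([218.9,  50.1]), 6.96)
6.6 X [-649.208806   -432.22865254] Ymid [292.5 292.4 293.  293.1 293.3 293.2 293.5 293.3 293.6 293.4 293.7 294.1
 294.4 294.2] [47.6 47.4 48.5 48.5 48.9 48.6]
6.8 X [-648.18391043 -431.1472533 ] Ymid [294.7 294.6 295.1 295.1 295.3 295.1 295.4 295.1 295.4 295.1 295.4 295.7
 296.  295.8] [47.6 47.4 48.4 48.5 48.8 48.6]
7.0 X [-647.13793165 -430.12815349] Ymid [296.9 296.8 297.2 297.2 297.2 297.1 297.3 297.  297.2 296.9 297.1 297.4
 297.6 297.3] [47.6 47.4 48.4 48.5 48.6 48.6]
7.2 X [-646.09887279 -429.05090285] Ymid [299.1 298.9 299.3 299.3 299.2 299.1 299.2 298.9 299.  298.6 298.8 299.
 299.2 298.9] [47.5 47.4 48.4 48.5 48.6 48.6]
glued end X -647.5551866623463 Y [271.63948145 320.0080004 ]
top-based centre X,Y -571.2730499804464 291.0388330893978
gap bins [-572.39501297 -574.39501297 -576.39501297 -444.39501297 -448.39501297] [ 0  0 34 58 59] 80.0
```

```bash
cat >> h.py <<'E'
def wallfit(w,uv=(318,220),uv2=(318,100),a=6.95):
    m=(w[...,2]>.057)&(w[...,2]<.08)
    k,l=cv2.connectedComponents(m.astype(np.uint8)); P=w[(l>0)&((l==l[uv[1],uv[0]])|(l==l[uv2[1],uv2[0]]))]
    t=np.deg2rad(180+a); ex=np.array([np.cos(t),np.sin(t)]); ey=np.array([-ex[1],ex[0]])
    c=P[:,:2]*1000; X=c@ex; Y=c@ey
    h,e=np.histogram(X,bins=np.arange(X.min(),X.max(),1)); z=e[:-1][(h<15)]; z=z[z<X.max()-60]
    b=np.arange(X.min()+3,X.max()-3,10)
    mid=[np.mean(np.percentile(Y[(X>x)&(X<x+10)],[1.5,98.5])) for x in b]
    xg=z.mean()+.5 if len(z) else np.nan
    xe=np.percentile(X,99.8); slope=np.polyfit(b,mid,1)[0]
    print('angle',a+np.degrees(slope),'gapX',xg,'endX-143',xe-143,'startX+76',np.percentile(X,.2)+76,'Y',np.median(mid))
    x0=np.nanmean([xg,xe-143]); c0=x0*ex+np.median(mid)*ey; print('centre',c0); return c0
E
python3 - <<'E'
from h import *
wallfit(np.load('w1.npz')['w'])
for i in range(2):
    f=grab('wrist'); w=cloud(f); wallfit(w)
s=bot.observe(); print(s['clock'],s['position'],s['tool_rot'],abs(s['qd']).max())
m=(w[...,2]>.03)&(w[...,2]<.07); k,l=cv2.connectedComponents(m.astype(np.uint8)); P=w[l==l[225,50]]; print(rect(P))
s=np.load('scene1.npz')['w']; P=s.reshape(-1,3); P=P[(np.abs(P[:,0]-.6)<.17)&(np.abs(P[:,1]+.22)<.07)&(P[:,2]>.058)&(P[:,2]<.08)]; print('scene',rect(P))
P=s.reshape(-1,3); P=P[(np.abs(P[:,0]-.45)<.09)&(np.abs(P[:,1]-.118)<.07)&(P[:,2]>.04)&(P[:,2]<.08)]; print('scene full',rect(P))
E
```

```text
angle 7.1215289085004505 gapX -572.1267867592891 endX-143 -573.1611960788644 startX+76 -571.4572391123367 Y 296.69668401512445
centre [ 604.33750437 -225.22487434]
angle 7.121766108516358 gapX -572.0480229581879 endX-143 -573.5715054813759 startX+76 -571.5907295480754 Y 296.7988568184618
centre [ 604.51442233 -225.30623736]
angle 7.066983542519856 gapX -571.7636194083003 endX-143 -573.5148863435882 startX+76 -571.5042649365272 Y 296.88531647592526
centre [ 604.35562577 -225.41269413]
1.5 [ 0.56001593 -0.2209256   0.26997177] [3.14146797e+00 8.97093550e-04 1.19192616e-01] 0.016140258147031093
(array([452.2, 113.4]), array([140. ,  52.6]), 25.82)
scene (array([ 602.5, -224.5]), array([288.8,  51.8]), 6.8)
scene full (array([451.1, 115.3]), array([142. ,  56.1]), 25.4)
```

The wrist and scene views agree on the wall centre to about 2 mm, while the top camera is off by about 5 mm in y. All three agree on the relative positions. I'll use wrist measurements, so next I hover over the full brick.

Request:
drive_tool(rows=[-9, -43, 0, -0.04, -18, -86, 0, -0.08, -26, -135, 10, -0.13, -35, -184, 20, -0.18, -44, -233, 35, -0.24, -53, -282, 50, -0.3, -62, -320, 62, -0.332, -67.5, -344, 70, -0.332, -67.5, -344, 70, -0.332, -67.5, -344, 70, -0.332])

```text
clock: 2.75
position: [0.4528, 0.1118, 0.2005]
tool_rot: [3.141, -0.0, 0.45]
force: [-0.1, -0.1, 0.8]
grip_width: 0.0853
```

```bash
python3 - <<'E'
from h import *
f=grab('wrist','w2'); w=cloud(f); np.savez('w2.npz',w=w)
s=bot.observe(); print(s['clock'],s['position'],s['tool_rot'],abs(s['qd']).max())
P=w.reshape(-1,3); P=P[(P[:,2]>.035)&(P[:,2]<.065)]
A=P[np.hypot(P[:,0]-.452,P[:,1]-.113)<.085]; print('full',len(A),rect(A),rect(A[A[:,2]>.049]))
A=P[np.hypot(P[:,0]-.466,P[:,1]-.326)<.055]; print('half',len(A),len(A) and rect(A))
E
```

```text
2.8 [0.45284657 0.11178178 0.20051293] [ 3.14113846e+00 -1.85508673e-04  4.49683111e-01] 0.004292894026237632
full 7489 (array([452.1, 114.1]), array([140.8,  50.1]), 26.25) (array([452.1, 114.3]), array([138.2,  17.1]), 26.09)
half 5124 (array([466.3, 327.8]), array([67.1, 51.9]), 24.05)
```

View pics/w2.png

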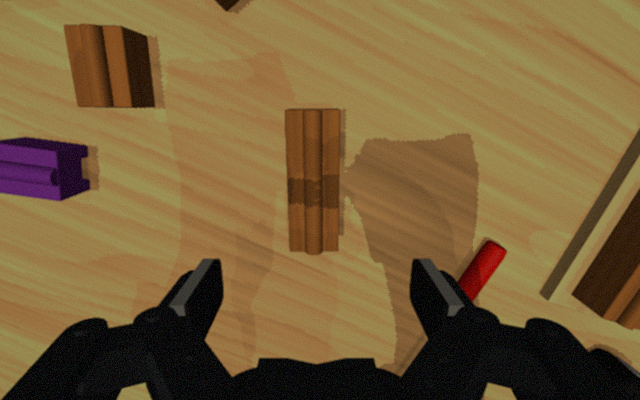

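Wrist view: the full brick is at (314,180), lined up between the fingers. The red driver at (480,270) is well clear. Descend and grip.

Request:
drive_tool(rows=[0.4, -2.4, 40, -0.007, 0.4, -2.4, 80, -0.007, 0.4, -2.4, 120, -0.007, 0.4, -2.4, 155, -0.007, 0.4, -2.4, 178, -0.007, 0.4, -2.4, 190, -0.007, 0.4, -2.4, 194, -0.007, 0.4, -2.4, 194, -0.007, 0.4, -2.4, 194, -0.007, 0.4, -2.4, 194, -0.007])

```text
clock: 4.05
position: [0.4521, 0.1155, 0.0068]
tool_rot: [3.141, -0.001, 0.459]
force: [0.4, 0.1, -0.7]
grip_width: 0.0855
```

Request:
drive_tool(rows=[0, 0, 0, 0, 0, 0, 0, 0, 0, 0, 0, 0, 0, 0, 0, 0, 0, 0, 0, 0, 0, 0, 0, 0, 0, 0, 0, 0, 0, 0, 0, 0, 0, 0, 0, 0, 0, 0, 0, 0], jaw=0, squeeze=50)

```text
clock: 5.3
position: [0.4518, 0.1155, 0.0066]
tool_rot: [3.141, -0.0, 0.459]
force: [-1.2, -0.5, 7.5]
grip_width: 0.0495
```

Request:
drive_tool(rows=[0, 0, -8, 0, 0, 0, -35, 0, 0, 0, -75, 0, -1, 20, -110, 0.02, -2, 55, -125, 0.06, -4, 100, -125, 0.11, -6, 145, -125, 0.16, -8, 190, -125, 0.21, -9, 235, -125, 0.26, -10, 270, -125, 0.29])

```text
clock: 6.55
position: [0.5626, -0.1329, 0.1316]
tool_rot: [3.142, 0.0, 0.167]
force: [-0.2, 0.8, -2.2]
grip_width: 0.0494
```

Request:
drive_tool(rows=[9, 35, 0, 0.02, 17, 65, 0, 0.04, 22, 88, 0, 0.045, 25.4, 99.3, 0, 0.045, 25.4, 99.3, 0, 0.045, 25.4, 99.3, 0, 0.045, 25.4, 99.3, 0, 0.045, 25.4, 99.3, 0, 0.045, 25.4, 99.3, 0, 0.045, 25.4, 99.3, 0, 0.045])

```text
clock: 7.8
position: [0.6041, -0.2246, 0.1313]
tool_rot: [3.142, 0.0, 0.124]
force: [-0.3, -0.6, -2.3]
grip_width: 0.0489
```

```bash
python3 - <<'E'
from h import *
f=grab('wrist','w3'); w=cloud(f); np.savez('w3.npz',w=w,p=f['pixels'])
s=bot.observe(); print(s['clock'],s['position'],s['tool_rot'],s['force'],s['grip_width'],abs(s['qd']).max())
f=grab('scene','s3'); np.savez('s3.npz',w=cloud(f),p=f['pixels'])
E
```

```text
7.85 [ 0.60404452 -0.22466783  0.13129971] [-3.14159002e+00  3.65621994e-05  1.23758161e-01] [-0.70308346  0.31678732 -2.10037872] 0.04942742617222226 0.001521080901065375
```

View pics/w3.png

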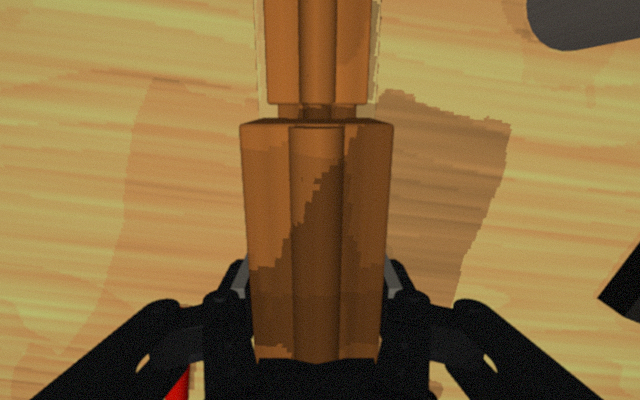

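The wrist view shows the held brick's far end at row 122, its tongue at columns 290–343, and the glued half ending at row 103. I'll measure one against the other in this one frame.

```bash
cat >> h.py <<'E'
def rel(w,zl,zh,tz,box=None,a=7.1):
    "slice-wise mid/edges of brick tops in wall axes"
    t=np.deg2rad(180+a); ex=np.array([np.cos(t),np.sin(t)]); ey=np.array([-ex[1],ex[0]])
    m=(w[...,2]>zl)&(w[...,2]<zh); k,l,st,ce=cv2.connectedComponentsWithStats(m.astype(np.uint8)); 
    i=1+np.argmax(st[1:,4]); P=w[l==i]
    X=P[:,:2]@ex*1000; Y=P[:,:2]@ey*1000
    b=np.arange(X.min()+4,X.max()-9,6); T=P[:,2]>tz
    mid=np.array([np.mean(np.percentile(Y[(X>x)&(X<x+6)],[1.5,98.5])) for x in b])
    mt=np.array([np.mean(np.percentile(Y[T&(X>x)&(X<x+6)],[2,98])) if (T&(X>x)&(X<x+6)).sum()>20 else np.nan for x in b])
    print('X range',np.percentile(X,[.3,99.7]).round(1),'Ymid body',mid.round(1),'tongue',mt.round(1),'z',np.percentile(P[:,2],[5,25,50,95]).round(4))
E
python3 - <<'E'
from h import *
w=np.load('w3.npz')['w']
rel(w,.155,.2,.173); rel(w,.1,.125,.112)
w=np.load('w1.npz')['w']; rel(w,.1,.125,.112)
E
```

```text
X range [-641.5 -550.7] Ymid body [297.6 297.6 297.7 297.7 297.8 297.7 297.6 297.5 297.6 298.5 297.6 297.5
 297.7 297.5] tongue [297.7 297.8 297.8 297.8 297.8 297.8 297.8 297.8 297.6 297.7 297.6 297.6
 297.7 297.6] z [0.1694 0.1703 0.1747 0.1953]
X range [-692.4 -647.3] Ymid body [298.2 298.2 298.1 298.1 298.  298.1] tongue [298.1 298.1 298.1 298.2 298.2 298.3] z [0.1076 0.1085 0.1092 0.1178]
X range [-690.3 -646.5] Ymid body [298.5 298.  298.2 298.3 297.9 298.1] tongue [298.2 298.3 298.4 298.1 297.8 297.8] z [0.1073 0.1083 0.1091 0.1177]
```

Relative to the glued half, the held brick has a 5.8 mm gap (6 wanted) and is 0.4 mm off across. Lower it gently.

Request:
drive_tool(rows=[0, 0.4, 15, 0, 0, 0.4, 30, 0, 0, 0.4, 42, 0, 0, 0.4, 50, 0, 0, 0.4, 54, 0, 0, 0.4, 57, 0, 0, 0.4, 59, 0, 0, 0.4, 60, 0, 0, 0.4, 60.5, 0, 0, 0.4, 60.5, 0])

```text
clock: 9.15
position: [0.6042, -0.2251, 0.0709]
tool_rot: [3.142, -0.0, 0.124]
force: [-0.1, -0.9, -2.5]
grip_width: 0.0493
```

Request:
drive_tool(rows=[0, 0, 0.3, 0, 0, 0, 0.6, 0, 0, 0, 0.9, 0, 0, 0, 1.2, 0, 0, 0, 1.2, 0, 0, 0, 1.2, 0, 0, 0, 1.2, 0, 0, 0, 1.2, 0, 0, 0, 1.2, 0, 0, 0, 1.2, 0])

```text
clock: 10.4
position: [0.6041, -0.2251, 0.0696]
tool_rot: [-3.142, 0.0, 0.124]
force: [-1.2, 1.0, 1.8]
grip_width: 0.0496
```

Contact force is about 4 N at the expected height, so it is seated. Release.

Request:
drive_tool(rows=[0, 0, 0, 0, 0, 0, 0, 0, 0, 0, 0, 0, 0, 0, 0, 0, 0, 0, 0, 0, 0, 0, 0, 0, 0, 0, -5, 0, 0, 0, -25, 0, 0, 0, -60, 0, 0, 0, -80, 0], jaw=1)

```text
clock: 11.65
position: [0.6049, -0.2253, 0.1525]
tool_rot: [3.14, -0.003, 0.124]
force: [1.3, 0.1, -0.1]
grip_width: 0.0851
```

```bash
python3 - <<'E'
from h import *
f=grab('wrist','w4'); w=cloud(f); np.savez('w4.npz',w=w,p=f['pixels'])
s=bot.observe(); print(s['clock'],s['position'],s['tool_rot'],s['force'],s['grip_width'],abs(s['qd']).max())
rel(w,.1,.125,.112)
m=(w[...,2]>.1)&(w[...,2]<.125)&(np.abs(w[...,0]-.6)<.078)
w2=w.copy(); w2[~m]=np.nan; rel(w2,.1,.125,.112)
E
```

```text
11.7 [ 0.60557416 -0.22561458  0.15441209] [ 3.13950428 -0.00441399  0.12350651] [ 0.84813499 -0.14101838  1.8258845 ] 0.08511134997207498 0.06089829909562514
X range [-641.6 -502.6] Ymid body [298.5 298.3 298.3 298.5 298.2 298.5 298.4 298.2 298.5 298.2 298.2 298.4
 298.2 298.2 298.5 298.1 298.2 298.5 298.5 298.2 298.1 298.1] tongue [298.5 298.3 298.5 298.2 298.2 298.2 298.4 298.5 298.3 298.5 298.5 298.5
 298.5 298.4 298.2 298.5 298.2 298.5 298.5 298.5 298.5 298.2] z [0.1077 0.1084 0.1091 0.1177]
X range [-641.6 -502.6] Ymid body [298.5 298.3 298.3 298.5 298.2 298.5 298.4 298.2 298.5 298.2 298.2 298.4
 298.2 298.2 298.5 298.1 298.2 298.5 298.5 298.2 298.1 298.1] tongue [298.5 298.3 298.5 298.2 298.2 298.2 298.4 298.5 298.3 298.5 298.5 298.5
 298.5 298.4 298.2 298.5 298.2 298.5 298.5 298.5 298.5 298.2] z [0.1077 0.1084 0.1091 0.1177]
```

View pics/w4.png

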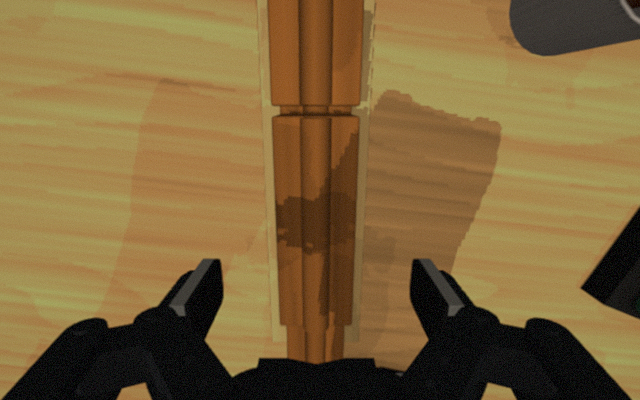

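View: the full brick (rows 115–325) is seated level with the glued half, with a narrow gap at row 110. Now for the half brick.

Request:
drive_tool(rows=[-4, -30, -15, 0, -11, -87, -45, 0, -18, -147, -45, -0.03, -25, -207, -45, -0.07, -32, -267, -45, -0.12, -39, -327, -45, -0.17, -47, -387, -45, -0.22, -54, -447, -45, -0.26, -61, -507, -45, -0.296, -68.5, -566, -45, -0.296])

```text
clock: 12.95
position: [0.4657, 0.3299, 0.195]
tool_rot: [3.142, -0.001, 0.42]
force: [1.1, -0.2, 0.0]
grip_width: 0.0856
```

Request:
drive_tool(rows=[0, 0, 0, 0, 0, 0, 0, 0, 0, 0, 0, 0, 0, 0, 0, 0, 0, 0, 0, 0, 0, 0, 0, 0, 0, 0, 0, 0, 0, 0, 0, 0, 0, 0, 0, 0, 0, 0, 0, 0])

```text
clock: 14.2
position: [0.4663, 0.3282, 0.1946]
tool_rot: [-3.142, 0.0, 0.42]
force: [0.3, 0.7, 0.9]
grip_width: 0.0859
```

```bash
python3 - <<'E'
from h import *
f=grab('wrist','w5'); w=cloud(f); np.savez('w5.npz',w=w,p=f['pixels'])
s=bot.observe(); print(s['clock'],s['position'],s['tool_rot'],s['force'],s['grip_width'],abs(s['qd']).max())
P=w.reshape(-1,3); P=P[(P[:,2]>.038)&(P[:,2]<.065)]
A=P[np.hypot(P[:,0]-.466,P[:,1]-.327)<.055]; print('half',len(A),rect(A),rect(A[A[:,2]>.049]))
E
```

```text
14.25 [0.466238   0.32814201 0.19456466] [-3.14158776e+00  9.97117500e-05  4.19773242e-01] [-0.72000722  0.24435235  0.11475785] 0.08569539152873998 0.0030977773838616494
half 3748 (array([466.6, 327.7]), array([67.2, 50. ]), 24.48) (array([466.5, 327.9]), array([65. , 16.5]), 24.51)
```

View pics/w5.png

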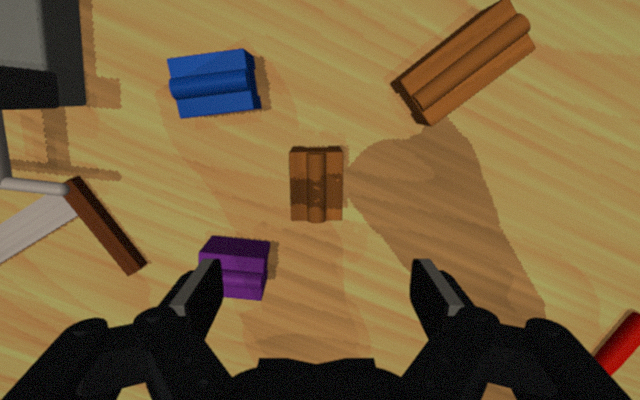

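The brown half is at (316,184), 67 x 50 mm and centred under the tool. The purple (235,267) and blue (213,83) decoys are clear. Descend and grip.

Request:
drive_tool(rows=[0, 0, 40, -0.007, 0, 0, 80, -0.007, 0, 0, 120, -0.007, 0, 0, 152, -0.007, 0, 0, 173, -0.007, 0, 0, 184, -0.007, 0, 0, 188, -0.007, 0, 0, 188, -0.007, 0, 0, 188, -0.007, 0, 0, 188, -0.007])

```text
clock: 15.5
position: [0.4665, 0.3283, 0.0071]
tool_rot: [-3.141, -0.001, 0.427]
force: [-0.8, 0.1, -0.4]
grip_width: 0.0853
```

Request:
drive_tool(rows=[0, 0, 0, 0, 0, 0, 0, 0, 0, 0, 0, 0, 0, 0, 0, 0, 0, 0, 0, 0, 0, 0, 0, 0, 0, 0, 0, 0, 0, 0, 0, 0, 0, 0, 0, 0, 0, 0, 0, 0], jaw=0)

```text
clock: 16.75
position: [0.4663, 0.3282, 0.0069]
tool_rot: [3.142, -0.0, 0.427]
force: [-2.0, -1.0, 4.9]
grip_width: 0.0496
```

Request:
drive_tool(rows=[0, 0, -8, 0, 0, 0, -35, 0, 0, 0, -75, 0, -6, 16, -110, 0.01, -21, 53, -125, 0.03, -41, 106, -125, 0.06, -62, 159, -125, 0.09, -83, 211, -125, 0.12, -104, 264, -125, 0.15, -124.3, 317.1, -125, 0.182])

```text
clock: 18.0
position: [0.4843, -0.0138, 0.1321]
tool_rot: [3.141, -0.001, 0.244]
force: [1.2, 0.8, -0.4]
grip_width: 0.0496
```

Request:
drive_tool(rows=[-10, 52, 0, 0.03, -20, 104, 0, 0.06, -30, 154, 0, 0.09, -38, 196, 0, 0.121, -43.3, 222.9, 0, 0.121, -43.3, 222.9, 0, 0.121, -43.3, 222.9, 0, 0.121, -43.3, 222.9, 0, 0.121, -43.3, 222.9, 0, 0.121, -43.3, 222.9, 0, 0.121])

```text
clock: 19.25
position: [0.4965, -0.2384, 0.1317]
tool_rot: [3.142, -0.0, 0.124]
force: [0.5, 0.1, -0.9]
grip_width: 0.0492
```

```bash
python3 - <<'E'
from h import *
f=grab('wrist','w6'); w=cloud(f); np.savez('w6.npz',w=w,p=f['pixels'])
s=bot.observe(); print(s['clock'],s['position'],s['tool_rot'],s['force'],s['grip_width'],abs(s['qd']).max())
rel(w,.155,.19,.173); rel(w,.1,.125,.112)
E
```

```text
19.3 [ 0.49643808 -0.23847311  0.13164113] [ 3.14159210e+00 -1.38641282e-05  1.24150465e-01] [-0.20099681 -0.75497471 -1.18115008] 0.048968117625194624 0.00317108037158123
X range [-496.9 -441.5] Ymid body [297.9 297.9 298.  297.8 298.  298.  298.2 298. ] tongue [298.1 298.1 298.  297.6 298.  298.  298.1 298. ] z [0.1628 0.1702 0.1713 0.1888]
X range [-583.9 -502. ] Ymid body [298.  298.1 298.  298.  298.1 298.  298.1 298.  298.2 298.2 298.3 298.3] tongue [298.  298.  298.  298.4 298.4 298.2 298.2 298.2 298.4 298.4 298.5 298.2] z [0.1077 0.1084 0.1092 0.1177]
```

View pics/w6.png

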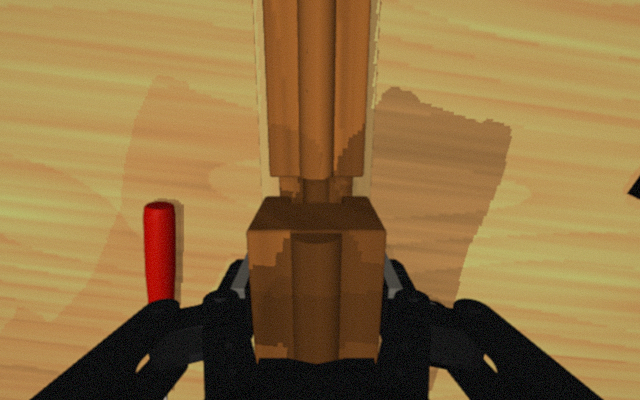

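The view shows the held half (end face at rows 198–232) in line with the seated full brick, gap about 5–6 mm. The driver (160,250) lies far below the fingers. Lower it.

Request:
drive_tool(rows=[-0.4, 0.2, 15, 0, -0.4, 0.2, 30, 0, -0.4, 0.2, 42, 0, -0.4, 0.2, 50, 0, -0.4, 0.2, 54, 0, -0.4, 0.2, 57, 0, -0.4, 0.2, 59, 0, -0.4, 0.2, 60, 0, -0.4, 0.2, 60.5, 0, -0.4, 0.2, 60.5, 0])

```text
clock: 20.55
position: [0.4961, -0.239, 0.0712]
tool_rot: [3.142, -0.0, 0.124]
force: [0.3, -0.1, -1.7]
grip_width: 0.0495
```

Request:
drive_tool(rows=[0, 0, 0.3, 0, 0, 0, 0.6, 0, 0, 0, 0.9, 0, 0, 0, 1.2, 0, 0, 0, 1.4, 0, 0, 0, 1.4, 0, 0, 0, 1.4, 0, 0, 0, 1.4, 0, 0, 0, 1.4, 0, 0, 0, 1.4, 0])

```text
clock: 21.8
position: [0.496, -0.239, 0.0699]
tool_rot: [3.142, -0.0, 0.124]
force: [-1.7, 1.0, 5.2]
grip_width: 0.0495
```

Contact is about 6 N at TCP z 69.9 mm, as expected. Release, rise, and back off for a check.

Request:
drive_tool(rows=[0, 0, 0, 0, 0, 0, 0, 0, 0, 0, 0, 0, 0, 0, 0, 0, 0, 0, 0, 0, 0, 0, 0, 0, 0, 0, -5, 0, 0, 0, -25, 0, 0, 0, -60, 0, 0, 0, -100, 0], jaw=1)

```text
clock: 23.05
position: [0.4957, -0.2388, 0.1708]
tool_rot: [-3.141, 0.001, 0.124]
force: [-0.2, -0.2, -0.7]
grip_width: 0.0856
```

Request:
drive_tool(rows=[0, 0, -40, 0, 0, 0, -80, 0, 0, 0, -100, 0, 0, 0, -100, 0, 0, 0, -100, 0, 0, 0, -100, 0, 0, 0, -100, 0, 0, 0, -100, 0, 0, 0, -100, 0, 0, 0, -100, 0])

```text
clock: 24.3
position: [0.496, -0.239, 0.2697]
tool_rot: [-3.142, 0.0, 0.124]
force: [-0.1, 0.6, 0.4]
grip_width: 0.0851
```

```bash
python3 - <<'E'
from h import *
f=grab('wrist','w7'); w=cloud(f); np.savez('w7.npz',w=w,p=f['pixels'])
s=bot.observe(); print(s['clock'],s['position'],s['tool_rot'],s['force'],s['grip_width'],abs(s['qd']).max())
t=np.deg2rad(187.1); ex=np.array([np.cos(t),np.sin(t)]); X=w[...,:2]@ex
for lo,hi in ((-.499,-.42),(-.645,-.499),(-.75,-.645)):
    w2=w.copy(); w2[~((X>lo)&(X<hi))]=np.nan; rel(w2,.1,.125,.112)
w2=w.copy(); w2[~((X>-.5)&(X<-.40))]=np.nan; rel(w2,.057,.13,.112)
P=w.reshape(-1,3); P=P[(P[:,2]>.1)&(P[:,2]<.125)&(np.abs(P[:,0]-.496)<.037)&(np.abs(P[:,1]+.238)<.05)]; print(rect(P))
grab('scene','s7')
E
```

```text
24.35 [ 0.4960025  -0.23893387  0.26967893] [-3.14154874e+00  3.35733058e-05  1.23828911e-01] [ 0.05509046 -0.69744203  0.09433131] 0.08525948246007205 0.0007585740897084927
X range [-496.4 -430.4] Ymid body [299.  299.  299.1 299.1 299.1 298.7 299.1 299.  299.1] tongue [299.  299.  299.5 298.9 298.6 299.1 299.  299.  299. ] z [0.1074 0.1083 0.109  0.1177]
X range [-620.5 -502.2] Ymid body [298.1 298.2 297.8 298.4 297.8 298.1 298.2 298.2 298.2 298.2 298.5 298.6
 298.8 298.5 298.6 298.6 298.5 298.6] tongue [298.6 298.3 298.6 298.7 298.6 298.6 298.6 298.6 298.6 298.6 298.6 298.6
 298.8 298.6 298.6 298.6 298.8 298.4] z [0.1076 0.1084 0.1093 0.1178]Traceback (most recent call last):
  File "<stdin>", line 6, in <module>
  File "h.py", line 38, in rel
    i=1+np.argmax(st[1:,4]); P=w[l==i]
        ~~~~~~~~~^^^^^^^^^^
    return _wrapfunc(a, 'argmax', axis=axis, out=out, **kwds)
    return bound(*args, **kwds)
ValueError: attempt to get argmax of an empty sequence
```

View pics/w7.png

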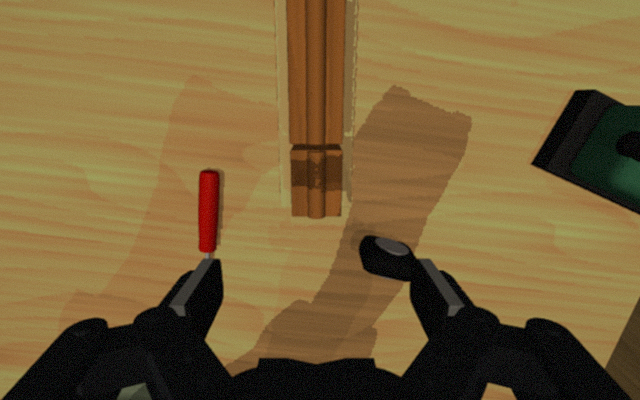

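The view shows the half (rows 148–217) closing the course. Its end measures flush with the wall end (−430.4 against −430.4), with a 5.8 mm gap, level shoulders and under 1 mm offset across. Nothing else has been touched, so I'll hand it in.

```bash
python3 -c "
from workcell import bot
print(bot.job_done())"
```

```text
the job is handed in; nothing more can be done
None
```

I laid the full brick next to the glued half, centred over the joint below, and closed the course with the brown half brick. The job was handed in at about 24 s, with the gripper open and well above the wall; the system gave no verdict.

**Last wrist-camera check:**

| | Full brick | Half brick |
|---|---|---|
| Gap to its neighbour | 5.8 mm to the glued half | 5.8 mm to the full brick |
| Position along the wall | within about 1 mm of the joint below | outer end within about 1 mm of the wall end |
| Offset across the wall | under 1 mm | under 1 mm |
| Shoulder height (108 mm expected) | 108.4 mm | 108.3 mm |
| Contact force at set-down | about 4 N | about 6 N |

**Checks that failed or disagreed:**
- The top camera put the wall and bricks about 5 mm away from where the wrist camera did, so I used the wrist view throughout. The relative positions agreed between the two.
- My last script stopped with an error before re-measuring the glued half and taking a final scene picture. The half brick's exact angle was not re-measured either, though its centreline ran parallel to the wall.
- I did not re-measure the three-quarter brick or the other loose things afterwards. The tool was never driven near them.

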